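Load a blank slate label under the spring clip of a cheese board

TASK

The blank slate label lies loose in the short track on the cheese board, in front of the spring clip. With one fingertip press the clip's long bar down and keep it down, while the other fingertip pushes the label along the track, beneath the raised foot, until it is fully home against the end stop; then let the bar up so that the foot grips the label, and move clear. Only press and push: do not lift the label, and leave the cheese, the tumbler and the knife where they are.

Things in the scene. Friction and masses are not known exactly. Their poses are not given: they have to be found in the camera images.
- board: Fixed wooden cheese board, 270 (x) x 350 (y) x 18 mm high; origin at the centre of its underside, on the table; x = the way the label is pushed, z up. Offsets below are in this frame, mm. On its +y half a steel label track runs along x: middle line y = 60, floor 21 high, x = -82 to the end stop's face at 67; side guides 57 apart, 5 high, from x = -62; its -x end is open.
- clip_foot (a point): Fixed point on the track floor below the clip's foot, at (35, 60, 21). The foot is a steel block 16 (x) x 12 (y) mm, its underside 4 mm over the floor at rest, so the 9 mm label cannot pass. Its arm, 16 mm wide in x, comes over from the hinge on the +y side, 16 mm or more above the floor. It clears the label when joint clip is above 0.22.
- home (a point): Fixed point on the track floor, at (37, 60, 21) in the board's frame: where the label's origin lies when the label is fully home against the end stop (10 mm high), its x axis along the board's x.
- clip (a joint): Angle of the spring clip, rad, about a hinge along x at y = 94, z = 39 in the board's frame: 0 at rest with the foot down, 0.38 pressed to its stop, about 0.16 when the foot rests on the label. Pressing the bar (+y of the hinge) down raises the foot. It takes about 1.5 N at first, 4 to 6 N at the stop, and springs back when released. Hinge rod and brackets reach 42 above the table.
- press_bar (a point): Mid-top of the clip's press bar, a steel flap 126 mm long (board x = -79 to 47), 30 wide in y; moves with the clip. At rest it slopes up to +y, this point at (-16, 133, 38). Fully down it is level, y = 115 to 145, top 24 above the table: a fingertip on it is 3 mm over the track floor, level with the label's edge, and may slide along it (with some drag) while the other, 60 to 85 mm away in -y, pushes.
- label: Loose blank slate label, 60 (x) x 55 (y) x 9 mm, 75 g; origin at the centre of its underside. It starts flat on the track floor, between the guides, 3 to 18 mm short of the foot; push on the middle of its -x edge.
- cheese: Small cheese wheel, 102 mm across, 46 mm high, standing on the board's -y half; origin at the centre of its underside. Leave alone.
- tumbler: Glass tumbler, 72 mm across, 88 mm high, on the table beside the board; origin at the centre of its underside. Leave alone.
- knife: Cheese knife lying on the table beside the board, 203 mm long along its x (handle from -108, blade to +95), 26 mm wide, 14 mm high; origin on its underside. Leave alone.
Things that resemble listed ones, but are neither listed nor needed, are in the scene too. What is meant by the label is not blue, and is the smaller of those in its own colour.

How it is judged:
On the way, in this order (a step that is already met when the one before it is completed fails the run):
1. a fingertip holds the clip's bar down (joint clip above 0.22) with the label still short of the foot (value of joint clip above 0.22 rad and contact force between the fingers and board above 0.5 N and x of label in the frame of board below 0.003 m), for 0.2 s.
2. the label is home against the stop (within 3 mm) while a fingertip still holds the bar down (joint clip above 0.22) (value of joint clip above 0.22 rad and contact force between the fingers and board above 0.5 N and x of label in the frame of board between 0.034 and 0.04 m and y of label in the frame of board between 0.056 and 0.064 m and z of label in the frame of board below 0.024 m and angle between the x axis of label and the x axis of board, either way round below 0.08 rad), for 0.2 s.
At the end, for the whole second after the job is handed in: The label lies flat in the track with its origin within 3 mm (x) and 4 mm (y) of home and square to the track within 0.08 rad, at rest, and the released clip's foot presses on it (joint clip 0.11 to 0.22, label pressed on the board) (x of label in the frame of board between 0.034 and 0.04 m and y of label in the frame of board between 0.056 and 0.064 m and z of label in the frame of board below 0.024 m and angle between the x axis of label and the x axis of board, either way round below 0.08 rad and value of joint clip between 0.11 and 0.22 rad and contact force between label and board above 1.5 N and linear speed of label below 0.01 m/s); the robot touches nothing.
It fails at once if the label is lifted more than 8 mm off the track floor (z of label in the frame of board above 0.029 m).
It fails at once if the label is tipped by more than 0.3 rad (angle between label's own z axis and vertical above 0.3 rad).
It fails at once if the cheese is moved more than 15 mm (distance of cheese from where it was at the start of the episode above 0.015 m).
It fails at once if the tumbler is moved more than 15 mm (distance of tumbler from where it was at the start of the episode above 0.015 m).
It fails at once if the knife is moved more than 15 mm (distance of knife from where it was at the start of the episode above 0.015 m).
It also fails if it takes over 58 s, if anything falls off the work surface, if the arm or the gripper's body presses on something with over 40 N, if the wrist force passes 120 N, or if a joint passes its speed limit or range.

ROBOT

A 6-joint arm with a two-finger parallel gripper is mounted at the origin on the work surface. World frame = base frame: x ahead of the robot, y to its left, z up, the work surface at z = 0. Lengths are in m, angles in rad, forces in N, time in s.
With the tool pointing down it reaches from about 0.375 to 0.9 m from the base axis. Payload 3.1 kg.
Tool frame: the origin (TCP) lies on the centre line of the jaws, within the pads' length; the fingertips stand 17 mm ahead of it and the grasp point (between the pads) lies 2 mm behind it; y points along the fingers, z is the direction in which the jaws open and shut, and the axes are right-handed (so a half turn about y gives the same grasp; the last joint's range is limited). The gripper opens to 85 mm and grips with 20 to 120 N. Pads are 22 mm wide; open, the fingers measure 114 mm over their backs; the gripper's body (76 mm by 85 mm) begins 54 mm behind the grasp point. The pads swing forward as they close: fully open they stand 13 mm farther back than shut.
Start: joints at [1.151, 0.527, 1.433, -0, 1.181, -0.178], TCP at [0.15, 0.607, 0.248] pointing down, gripper open.
Joint ranges: [-3.08, 3.08], [-0.75, 2.2], [0.22, 2.44], [-1.43, 4.57], [0, 2.65], [-2.85, 2.85]. Speed limits (rad/s): [2.79, 2.79, 3.14, 3.14, 3.14, 3.14].

INTERFACE

Orientations are given as a unit quaternion [x, y, z, w].
In Python, from station import manip gives the robot as it stands.
- The arm moves only by the shell command python3 -m handwheel 'ROWS' [FORCE]. ROWS is JSON, one flat list of numbers, 7 for each row, row after row: the shift along the tool's x, y, z in cm, then the turn, a rotation vector about the tool's x, y, z in rad, then the finger opening in cm, from 0 to 8.54. A call has 1 to 10 rows; each row is the pose to reach, as a shift and turn from the pose commanded when the call began, along the tool's axes at that moment; what a row does not reach only later rows make up. A row lasts 1/12 s, in which the tool goes at most 41.7 mm and 7.16 degrees, less where a joint would pass 70% of its speed; a pose out of reach is approached as far as the arm can. A call with a gripper value outside its range is refused whole. The fingers move at their own pace and stop on an object; FORCE is the grip in N (left out, the last holds). Time passes only in rows, so rows that repeat a pose let the fingers close. It gives the time, the measured TCP pose, the force and the opening at its end, in the units of the state.
- manip.sense(): the state, without advancing time (a new reading comes with each control period).
- manip.snapshot(name): name is "scene" or "top" or "wrist"; returns a dict with "frame" (480x640x3 uint8, red, green, blue), "depth" (480x640 float32, m along the optical axis (not along the pixel's ray), 0 where there is no reading), "camera_matrix" (3x3 intrinsics, pixels), "k1" (the pictures are not rectified: a ray, as slopes to the right and down, at radius r is drawn at 1 + k1 r^2 times it, then the intrinsics apply), "rvec" (rotation vector, rad) and "tvec" (3), from world to camera coordinates, as OpenCV has them. Camera axes: x right, y down, z forward; pixel columns grow to the right and rows downward; lengths in m; the calibration is good to about 2 mm. A picture is of the moment at which its call begins.
- manip.sign_off(): hands the job in, once; it reports no verdict.
The state is a dict: "t": time; "q": joint angles; "qd": joint speeds; "tau": joint torques, N m; "tcp_pos": TCP position; "tool_rot": TCP orientation; "force": force on the tool from outside, world axes, zero at the start; "ft_torque": the same for the moment, N m; "finger_gap": opening from 0.0 (shut) to 1.0 (fully open).
Only numpy, scipy, OpenCV 4.12 (cv2) and the standard library are available. Lean on these libraries where they do the work, as an engineer would, in place of code of your own. Each camera call takes 0.05 s, during which the arm holds its last target.

## Working session

There is one attempt and no reset: what is moved stays moved. The work goes in short steps, Python scripts to look and compute and a shell command to move; the robot and the scene stay as the last step left them, time stands still between calls to the robot, and variables do not carry over. Pictures are saved under pics/ and viewed, and the job is handed in when it is done.

```bash
ls; mkdir -p pics
cat > h.py <<'E'
import numpy as np, cv2
from station import manip
def snap(n):
    s=manip.snapshot(n); return s
def save(im,name): cv2.imwrite('pics/'+name+'.png',cv2.cvtColor(im,cv2.COLOR_RGB2BGR))
E
python3 - <<'E'
from h import *
import pickle
print(manip.sense())
for n in ['scene','top','wrist']:
    s=snap(n); save(s['frame'],n+'0'); pickle.dump(s,open(n+'0.pkl','wb')); print(n,s['camera_matrix'],s['k1'],s['rvec'],s['tvec'])
E
```

```text
pics
{'t': 0.0, 'q': array([ 1.15046929e+00,  5.28457860e-01,  1.43394777e+00, -2.45881034e-05,
        1.18140930e+00, -1.78510721e-01]), 'qd': array([-4.38731861e-05,  2.05538138e-04,  4.27549060e-04,  5.30252820e-04,
       -7.23751936e-04,  1.25780724e-03]), 'tau': array([ 1.20518903e-04, -4.42349768e+01, -1.78026527e+01, -2.39898418e-04,
        8.47144373e-03, -7.70232901e-06]), 'tcp_pos': array([0.14935751, 0.60616326, 0.24732424]), 'tool_rot': array([ 0.70269763, -0.08550756,  0.08505942, -0.70119141]), 'force': array([ 0.98059514, -0.3061264 , -0.52293473]), 'ft_torque': array([ 0.03104329,  0.0036942 , -0.00836709]), 'finger_gap': 1.0011175134978405}
scene [[437.9350863    0.         319.53456212]
 [  0.         437.9350863  247.25544981]
 [  0.           0.           1.        ]] -0.07751250597658198 [ 0.95125772  2.71417667 -0.72227584] [ 0.51250458 -0.34506568  1.08683267]
top [[435.52943921   0.         317.13545001]
 [  0.         435.52943921 237.66308394]
 [  0.           0.           1.        ]] 0.036287867096796544 [ 2.10093018 -2.14409145  0.19278598] [0.00943028 0.64620961 0.84267015]
wrist [[379.746471     0.         318.87246191]
 [  0.         379.746471   244.8124804 ]
 [  0.           0.           1.        ]] -0.07890007299365814 [-2.28448127 -1.79085327 -0.25666259] [-0.62367956 -0.03802312  0.38002111]
```

View pics/scene0.png

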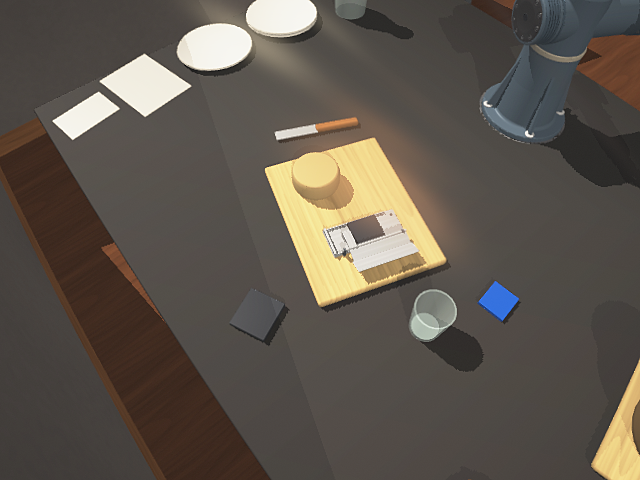

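View pics/top0.png

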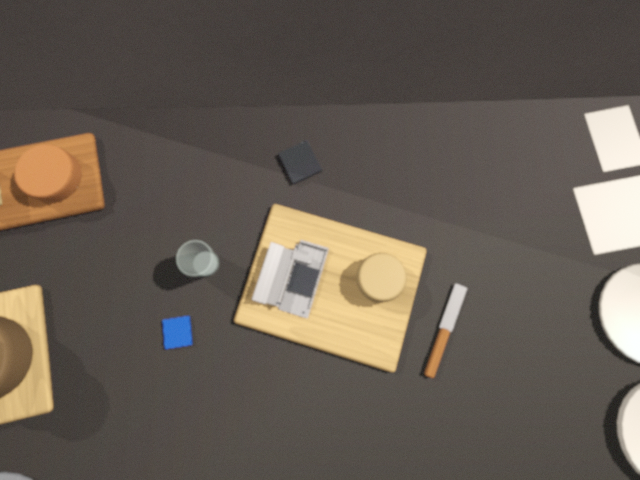

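View pics/wrist0.png

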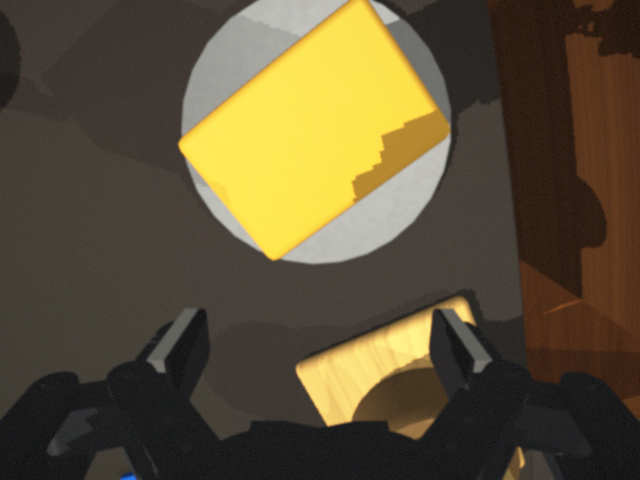

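The scene shows the board with its track and a dark slate label at top px (304,280). What could be taken for the label: the dark slate in the track at (304,280), a larger dark slate on the table at (300,162), and a blue one at (177,332). The one in the track is not blue and is the smaller dark one. Next is a close crop and the board corners.

```bash
cat >> h.py <<'E'
def cam(s):
    R=cv2.Rodrigues(np.array(s['rvec'],float))[0]; return R,np.array(s['tvec'],float).ravel()
def ray(s,uv):
    K=s['camera_matrix'];uv=np.atleast_2d(np.array(uv,float))
    d=np.array([s['k1'],0,0,0,0],float)
    n=cv2.undistortPoints(uv.reshape(-1,1,2),K,d).reshape(-1,2)
    R,t=cam(s); return -R.T@t, np.c_[n,np.ones(len(n))]@R
def onz(s,uv,z):
    c,d=ray(s,uv); return c+d*((z-c[2])/d[:,2])[:,None]
def proj(s,P):
    return cv2.projectPoints(np.atleast_2d(np.array(P,float)),np.array(s['rvec'],float),np.array(s['tvec'],float),s['camera_matrix'],np.array([s['k1'],0,0,0,0],float))[0].reshape(-1,2)
def tri(s1,u1,s2,u2):
    c1,d1=ray(s1,u1);c2,d2=ray(s2,u2);out=[]
    for a,b in zip(d1,d2):
        M=np.c_[a,-b];x=np.linalg.lstsq(M,c2-c1,rcond=None)[0]
        p,q=c1+a*x[0],c2+b*x[1];out.append(np.r_[(p+q)/2,np.linalg.norm(p-q)])
    return np.array(out)
def crop(im,x0,y0,x1,y1,f,name): save(cv2.resize(im[y0:y1,x0:x1],None,fx=f,fy=f,interpolation=cv2.INTER_CUBIC),name)
E
python3 - <<'E'
from h import *
import pickle
t=pickle.load(open('top0.pkl','rb'));s=pickle.load(open('scene0.pkl','rb'))
crop(t['frame'],225,195,345,345,4,'top0c'); crop(s['frame'],300,190,460,310,5,'scene0c')
for n,S in (('top',t),('scene',s)):
    hsv=cv2.cvtColor(S['frame'],cv2.COLOR_RGB2HSV)
    m=cv2.inRange(hsv,(12,60,110),(35,255,255))
    m=cv2.morphologyEx(m,cv2.MORPH_OPEN,np.ones((3,3)))
    cs,_=cv2.findContours(m,cv2.RETR_EXTERNAL,cv2.CHAIN_APPROX_NONE)
    for c in cs:
        if cv2.contourArea(c)>3000:
            h=cv2.convexHull(c)
            print(n,cv2.boundingRect(c),cv2.contourArea(h),cv2.approxPolyDP(h,8,True).reshape(-1,2).tolist())
            p=onz(S,h.reshape(-1,2),0.018)
            print(cv2.minAreaRect((p[:,:2]*1000).astype(np.float32)))
E
```

```text
top (0, 284, 54, 140) 6283.0 [[37, 284], [53, 408], [0, 423], [0, 292]]
((432.177978515625, 604.03857421875), (262.17315673828125, 103.50595092773438), 11.29679012298584)
top (234, 203, 193, 170) 21409.5 [[272, 204], [426, 248], [394, 372], [234, 321]]
((553.162353515625, -32.23158264160156), (352.8716735839844, 272.9795227050781), 71.87782287597656)
top (0, 133, 104, 96) 7821.0 [[93, 134], [103, 207], [0, 228], [0, 150]]
((798.880859375, 586.0421752929688), (181.7261962890625, 222.43748474121094), 11.485072135925293)
scene (265, 110, 187, 197) 24068.0 [[356, 110], [411, 148], [451, 241], [442, 264], [319, 306], [265, 168], [316, 123]]
((507.6702880859375, -64.78424072265625), (452.0599060058594, 334.901123046875), 71.88328552246094)
```

Run:
```python
from h import *
import pickle
t=pickle.load(open('top0.pkl','rb'));s=pickle.load(open('scene0.pkl','rb'))
for n,S in (('top',t),('scene',s)):
    c=ray(S,[[320,240]])[0]; print(n,'cam at',c)
w=pickle.load(open('wrist0.pkl','rb'));print(ray(w,[[320,240]]))
```

```text
top cam at [ 0.480132   -0.00556511  0.94721225]
scene cam at [0.92916814 0.3331702  0.76719013]
(array([0.08003516, 0.62348567, 0.37376192]), array([[ 0.26383561, -0.06417887, -0.96251819]]))
```

View pics/top0c.png

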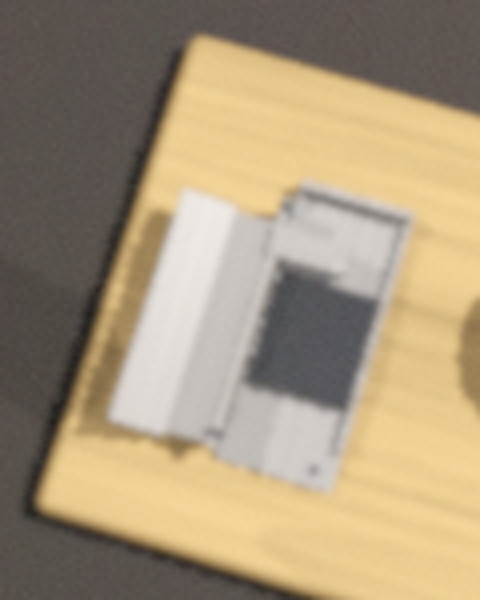

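View pics/scene0c.png

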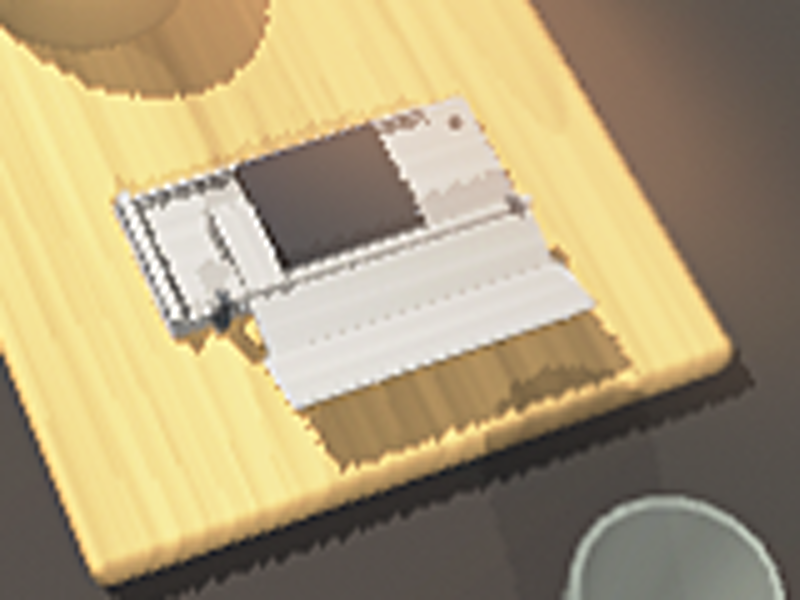

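The crops confirm the dark slate lies in the track at top0c (310,340), which is top px (303,280). The end stop is toward the upper right, the clip's arm and foot sit just ahead of the label, and the bar is on the left. Next I get the board frame, check it with a projection, and work out the move to a hover point.

```bash
cat >> h.py <<'E'
from scipy.spatial.transform import Rotation as Rn
BC=np.array([.5532,-.0322]);YAW=np.deg2rad(-18.12)
def b2w(p):
    p=np.atleast_2d(np.array(p,float))/1000;c,s=np.cos(YAW),np.sin(YAW)
    return np.c_[BC[0]+c*p[:,0]-s*p[:,1],BC[1]+s*p[:,0]+c*p[:,1],p[:,2]]
def w2b(P):
    P=np.atleast_2d(P);d=P[:,:2]-BC;c,s=np.cos(YAW),np.sin(YAW)
    return np.c_[c*d[:,0]+s*d[:,1],-s*d[:,0]+c*d[:,1],P[:,2]]*1000
E
python3 - <<'E'
from h import *
import pickle
t=pickle.load(open('top0.pkl','rb'));s=pickle.load(open('scene0.pkl','rb'))
pts=[[-135,-175,18],[135,-175,18],[135,175,18],[-135,175,18],[-82,60,21],[67,60,31],[67,31.5,31],[67,88.5,31],[-16,133,38],[-79,120,33],[-79,146,43],[47,146,43]]
for n,S in(('t',t),('s',s)):
    im=S['frame'].copy();im=cv2.resize(im,None,fx=4,fy=4,interpolation=cv2.INTER_CUBIC)
    for p in proj(S,b2w(pts)): cv2.circle(im,tuple(np.int32(p*4+1.5)),4,(255,0,0),-1)
    x,y=(225,195) if n=='t' else (262,135)
    save(im[y*4:y*4+(185 if n=='s' else 190)*4//1][:600+140*0,x*4:x*4+800],n+'chk')
# tumbler
for n in('t','s'):pass
q=manip.sense();R=Rn.from_quat(q['tool_rot']).as_matrix();print(R)
print(w2b(onz(t,[[303,280],[197,258],[304,162]],.03)))
E
```

```text
[[ 9.70907894e-01 -6.93006743e-04  2.39452252e-01]
 [-2.39453056e-01 -1.51939715e-03  9.70906754e-01]
 [-3.09021857e-04 -9.99998606e-01 -1.64113727e-03]]
[[-10.41534354  59.80579253  30.        ]
 [-31.26288868 288.8375416   30.        ]
 [239.32505447 135.38176022  30.        ]]
```

View pics/tchk.png

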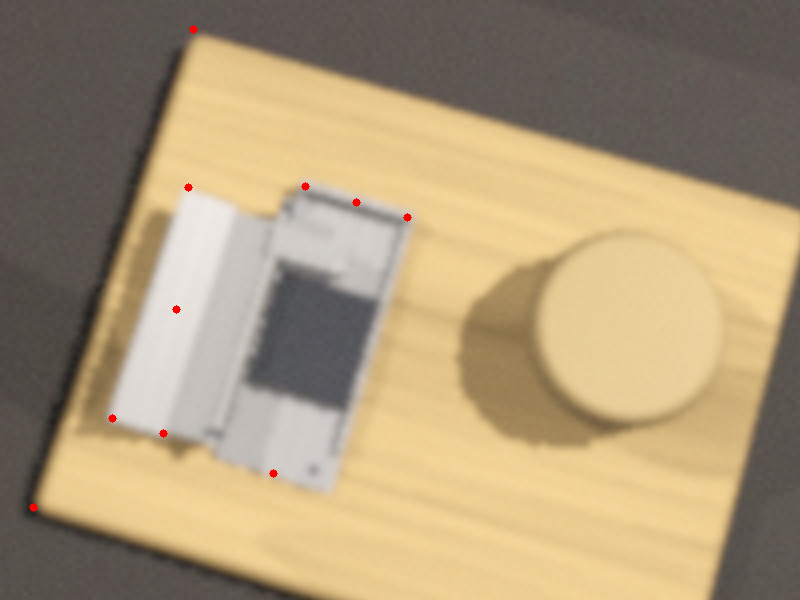

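View pics/schk.png

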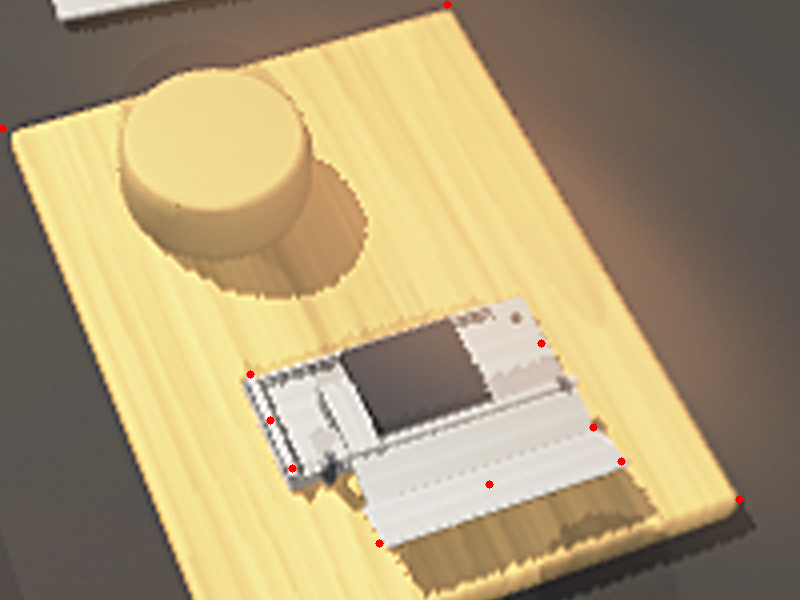

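The projected track, bar and board points land within about 2 mm in both views. Now I compute the hover move.

```bash
cat > go.py <<'E'
from h import *
import sys
def go(bx,by,z,yaw=True):
    q=manip.sense();R=Rn.from_quat(q['tool_rot']).as_matrix()
    T=b2w([[bx,by,z]])[0];d=R.T@(T-q['tcp_pos'])*100
    c,s=np.cos(YAW),np.sin(YAW)
    Rt=np.c_[[c,s,0],[0,0,-1],[-s,c,0]]
    rv=Rn.from_matrix(R.T@Rt).as_rotvec()
    print('target',T,'shift cm',d.round(2),'turn',rv.round(4)); print('now b',w2b(q['tcp_pos']).round(1),'F',q['force'].round(2),'gap',round(q['finger_gap'],3),'t',q['t'])
go(*map(float,sys.argv[1:4]))
E
python3 go.py -62 97 150
```

```text
target [0.52444255 0.07927201 0.15      ] shift cm [ 49.04   9.81 -42.18] turn [ 0.0017  0.0745 -0.0002]
now b [[-582.4  481.3  247.6]] F [-0.14 -0.25  0.19] gap 1.001 t 0.15
```

```bash
python3 -m handwheel '[4,0,-3.4,0,0.01,0,6, 8,0,-6.8,0,0.02,0,6, 11,0,-9.4,0,0.03,0,6, 14,0,-12,0,0.04,0,6, 17,0,-14.6,0,0.05,0,6, 20,0,-17.2,0,0.06,0,6, 23,0,-19.8,0,0.0745,0,6, 26,0,-22.4,0,0.0745,0,6, 29,0,-25,0,0.0745,0,6, 32,0,-27.6,0,0.0745,0,6]'; python3 go.py -62 97 150
```

```text
t: 0.98
tcp_pos: [0.3914, 0.2652, 0.2483]
tool_rot: [0.698, -0.111, 0.111, -0.698]
force: [-0.1, -0.1, -1.2]
finger_gap: 0.705
target [0.52444255 0.07927201 0.15      ] shift cm [ 18.43   9.83 -13.54] turn [ 0.      0.0001 -0.0001]
now b [[-246.3  232.4  248.3]] F [-0.09 -0.14 -1.23] gap 0.705 t 0.9833
```

```bash
python3 -m handwheel '[3,1,-2.2,0,0,0,6, 6,2,-4.4,0,0,0,6, 9,3,-6.6,0,0,0,6, 12,5,-8.8,0,0,0,6, 15,7,-11,0,0,0,6, 17,8,-12.5,0,0,0,6, 18,9,-13.2,0,0,0,6, 18.4,9.8,-13.5,0,0,0,6, 18.4,9.8,-13.5,0,0,0,6]'; python3 go.py -62 97 150
python3 - <<'E'
from h import *
import pickle
s=snap('wrist');save(s['frame'],'wrist1');pickle.dump(s,open('wrist1.pkl','wb'))
print(ray(s,[[320,240]]))
pts=[[-82,60,21],[67,60,31],[67,31.5,31],[67,88.5,31],[-16,133,38],[35,60,21]]
print(proj(s,b2w(pts)).round(0))
E
```

```text
t: 1.73
tcp_pos: [0.5228, 0.0812, 0.1487]
tool_rot: [0.698, -0.113, 0.111, -0.698]
force: [-0.8, 0.5, -0.0]
finger_gap: 0.701
target [0.52444255 0.07927201 0.15      ] shift cm [ 0.22 -0.13 -0.14] turn [ 0.0006 -0.0015 -0.0035]
now b [[-64.2  98.4 148.7]] F [-0.79  0.55 -0.01] gap 0.701 t 1.7333
(array([0.45531467, 0.10348037, 0.27526198]), array([[ 0.25576943, -0.08195302, -0.9633458 ]]))
[[263. 215.]
 [270. 406.]
 [234. 405.]
 [307. 406.]
 [369. 314.]
 [270. 363.]]
```

View pics/wrist1.png

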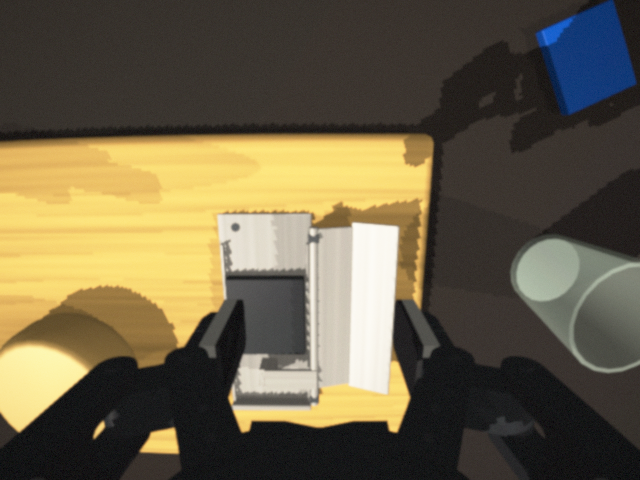

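Wrist1 shows the track's −x end at (264,214), the label's −x edge along row ~277 (columns 226 to 305) and its +x edge near row 354. The bar spans (318 to 398, 222 to 393). Next I measure the label in both views.

Run:
```python
from h import *
import pickle
w=pickle.load(open('wrist1.pkl','rb'));t=pickle.load(open('top0.pkl','rb'));s=pickle.load(open('scene0.pkl','rb'))
crop(w['frame'],200,200,420,420,3,'w1c')
f=lambda S,p,z:print(w2b(onz(S,p,z)).round(1).tolist())
f(w,[[228,279],[304,277],[305,354]],.030)
f(w,[[225,275],[304,274]],.021)
# top view label corners from crop
c=lambda l,x0,y0,k:[[x0+a/k,y0+b/k] for a,b in l]
L=c([(283,270),(378,298),(343,410),(250,382)],225,195,4);f(t,L,.030)
Ls=c([(240,168),(380,123),(425,222),(285,270)],300,190,5);f(s,Ls,.030)
# two-view heights: label +x+y? corners order: top(+x+y,+x-y,-x-y,-x+y) ; scene (+x-y,-x-y,-x+y,+x+y)
T=tri(t,[L[0],L[1],L[2],L[3]],s,[Ls[3],Ls[0],Ls[1],Ls[2]]);print(np.c_[w2b(T[:,:3]),T[:,3]*1000].round(1))
# bar outer corners
B=tri(t,c([(185,188),(108,420)],225,195,4),s,c([(295,410),(597,303)],300,190,5));print(np.c_[w2b(B[:,:3]),B[:,3]*1000].round(1))
W=tri(t,c([(185,188),(108,420)],225,195,4),w,[[389,393],[398,227]]);print(np.c_[w2b(W[:,:3]),W[:,3]*1000].round(1))
```

```text
[[-38.8, 35.0, 30.0], [-40.3, 87.9, 30.0], [20.7, 87.8, 30.0]]
[[-38.3, 30.7, 21.0], [-39.1, 87.5, 21.0]]
[[20.5, 85.6, 30.0], [20.9, 33.1, 30.0], [-40.5, 33.5, 30.0], [-40.8, 84.3, 30.0]]
[[18.0, 37.2, 30.0], [-43.8, 36.9, 30.0], [-41.1, 86.3, 30.0], [19.6, 87.2, 30.0]]
[[ 19.9  86.1  28.8   1.6]
 [ 19.2  34.4  27.6   4.7]
 [-42.4  34.8  28.8   4.7]
 [-41.3  84.9  28.    1.3]]
[[ 44.4 148.3  40.5   3.6]
 [-82.  147.9  42.2   2.4]]
[[ 45.4 148.1  43.4   2.4]
 [-81.1 145.9  52.    0.6]]
```

View pics/w1c.png

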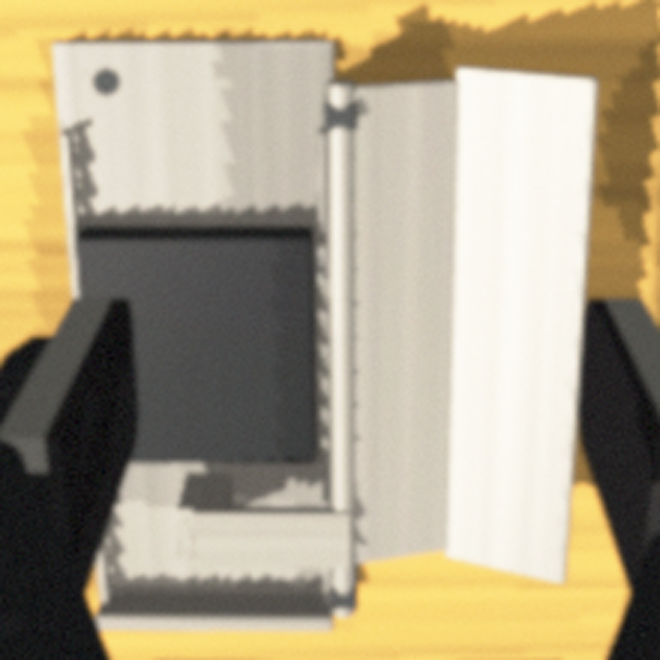

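The label origin is at x ≈ −10.5, y ≈ 60, with its −x edge at −40.5 and its top about 28.5 high. The bar's outer edge is about 42 high. I descend behind the label in steps, watching the force.

```bash
python3 -m handwheel '[0.1,2,-0.1,0,0,0,6, 0.1,4,-0.1,0,0,0,6, 0.1,6,-0.1,0,0,0,6, 0.1,7.5,-0.1,0,0,0,6, 0.1,8,-0.1,0,0,0,6, 0.1,8,-0.1,0,0,0,6, 0.1,8,-0.1,0,0,0,6]'; python3 go.py -62 97 60
python3 - <<'E'
from h import *
import pickle
s=snap('wrist');save(s['frame'],'wrist2');pickle.dump(s,open('wrist2.pkl','wb'))
s=snap('scene');crop(s['frame'],300,120,460,320,3,'scene2')
E
```

```text
t: 2.37
tcp_pos: [0.5242, 0.0813, 0.0711]
tool_rot: [-0.698, 0.111, -0.111, 0.698]
force: [-0.3, 0.3, 0.1]
finger_gap: 0.701
target [0.52444255 0.07927201 0.06      ] shift cm [ 0.09  1.11 -0.19] turn [-0.0003  0.0016  0.0006]
now b [[-62.9  98.9  71.1]] F [-0.34  0.26  0.08] gap 0.701 t 2.3667
```

View pics/wrist2.png

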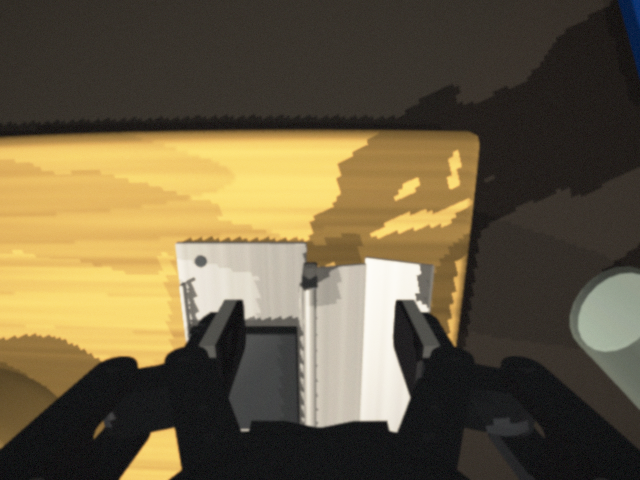

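View pics/scene2.png

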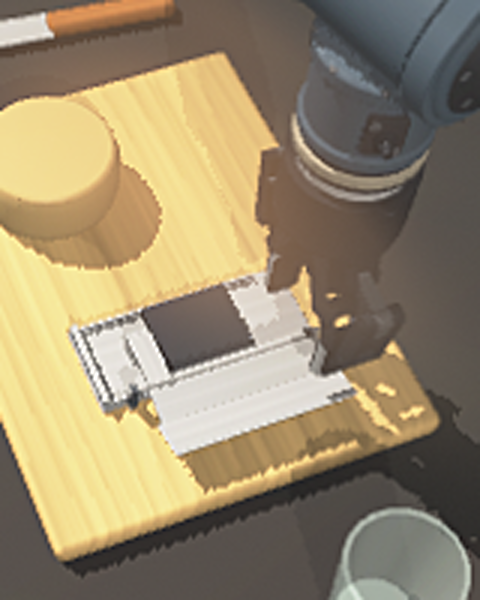

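Wrist2 shows the left finger over the track behind the label, tip near (235,305), and the right finger over the bar, tip near (400,305). Scene2 agrees. I continue down.

```bash
python3 -m handwheel '[0,0.5,-0.15,0,0,0,6, 0,0.8,-0.15,0,0,0,6, 0,0.8,-0.15,0,0,0,6]'; python3 go.py -62 97 60;  python3 -m handwheel '[0,0.3,0,0,0,0,6, 0,0.3,0,0,0,0,6]';python3 -m handwheel '[0,0.3,0,0,0,0,6, 0,0.3,0,0,0,0,6]'; python3 go.py -62 97 60
```

```text
t: 2.72
tcp_pos: [0.5236, 0.0787, 0.0621]
tool_rot: [0.698, -0.112, 0.111, -0.698]
force: [-0.4, -0.4, -0.2]
finger_gap: 0.703
target [0.52444255 0.07927201 0.06      ] shift cm [0.06 0.21 0.08] turn [ 0.0001 -0.0003 -0.0004]
now b [[-62.6  96.2  62.1]] F [-0.37 -0.36 -0.21] gap 0.703 t 2.7167
t: 2.88
tcp_pos: [0.5237, 0.0787, 0.0589]
tool_rot: [0.698, -0.112, 0.111, -0.698]
force: [1.5, -0.2, -0.4]
finger_gap: 0.703
t: 3.05
tcp_pos: [0.5236, 0.0788, 0.0558]
tool_rot: [0.698, -0.112, 0.111, -0.698]
force: [-0.2, -0.4, 0.3]
finger_gap: 0.703
target [0.52444255 0.07927201 0.06      ] shift cm [ 0.06 -0.42  0.07] turn [ 0.0002 -0.0002 -0.0007]
now b [[-62.6  96.3  55.8]] F [-0.16 -0.43  0.31] gap 0.703 t 3.05
```

```bash
for i in 1 2 3; do python3 -m handwheel '[0,0.3,0,0,0,0,6, 0,0.3,0,0,0,0,6]' | egrep 'pos|force'; done; python3 go.py -62 97 45
python3 - <<'E'
from h import *
s=snap('scene');crop(s['frame'],300,150,460,320,3,'scene3')
E
```

```text
tcp_pos: [0.5236, 0.0788, 0.0529]
force: [0.3, 0.8, 1.3]
tcp_pos: [0.524, 0.0788, 0.05]
force: [0.2, 0.2, 1.6]
tcp_pos: [0.524, 0.0787, 0.0471]
force: [0.2, -0.2, 2.4]
target [0.52444255 0.07927201 0.045     ] shift cm [0.03 0.21 0.07] turn [ 0.0001 -0.      0.0002]
now b [[-62.3  96.3  47.1]] F [ 0.22 -0.16  2.43] gap 0.704 t 3.55
```

View pics/scene3.png

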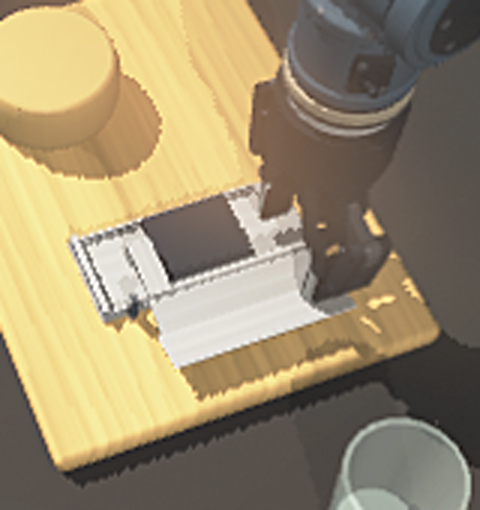

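Contact began at TCP z ≈ 54 mm, so the tip is about 13 mm ahead of the TCP and the bar stop should come at TCP z ≈ 37. I press on.

```bash
for i in 1 2; do python3 -m handwheel '[0,0.3,0,0,0,0,6, 0,0.3,0,0,0,0,6]' | egrep 'pos|force'; done; for i in 1 2; do python3 -m handwheel '[0,0.15,0,0,0,0,6, 0,0.15,0,0,0,0,6]' | egrep 'pos|force'; done
python3 - <<'E'
from h import *
s=snap('scene');crop(s['frame'],300,150,460,320,3,'scene4')
s=snap('wrist');save(s['frame'],'wrist4')
s=snap('top');crop(s['frame'],225,195,345,345,4,'top4')
E
```

```text
tcp_pos: [0.5239, 0.0785, 0.0441]
force: [-0.1, -2.6, 2.9]
tcp_pos: [0.5238, 0.0784, 0.0411]
force: [-1.1, -2.9, 3.2]
tcp_pos: [0.5239, 0.0785, 0.0397]
force: [-0.5, -3.2, 3.9]
tcp_pos: [0.5239, 0.0787, 0.0383]
force: [-0.7, -4.1, 5.3]
```

View pics/scene4.png

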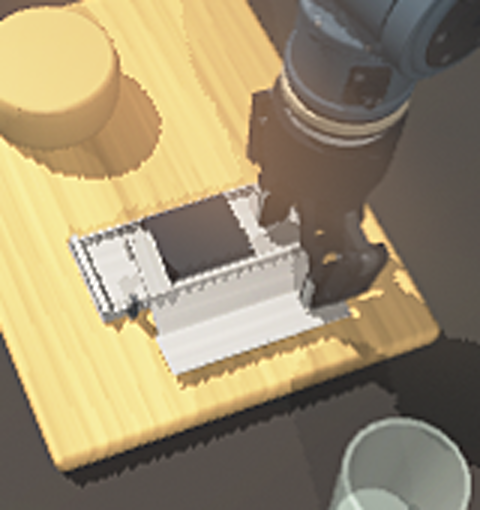

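View pics/wrist4.png

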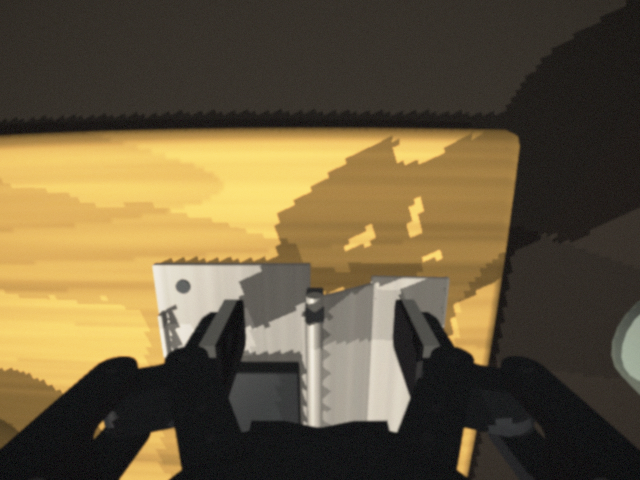

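View pics/top4.png

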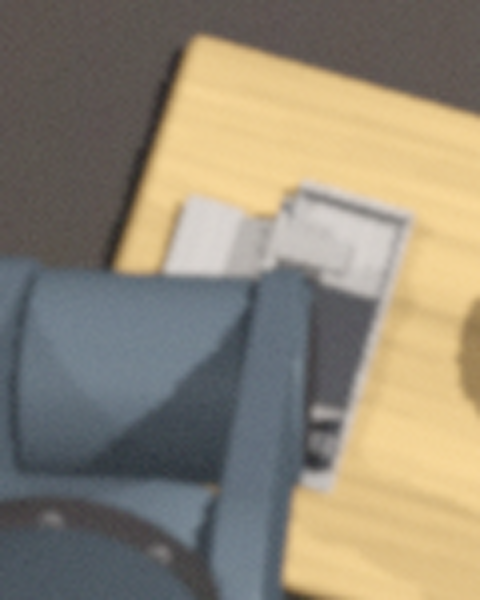

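The bar is pressed: scene4 shows the flap level, and the force reads 5.3 N up, close to its stop. The label is still short of the foot. I hold for a moment, then push.

```bash
python3 -m handwheel '[0,0.05,0,0,0,0,6, 0,0.05,0,0,0,0,6, 0,0.05,0,0,0,0,6, 0,0.05,0,0,0,0,6]' | egrep 'pos|force'; python3 -m handwheel '[0.2,0,0,0,0,0,6, 0.4,0,0,0,0,0,6, 0.6,0,0,0,0,0,6, 0.8,0,0,0,0,0,6, 1,0,0,0,0,0,6]' | egrep 'pos|force'; python3 -m handwheel '[0.2,0,0,0,0,0,6, 0.4,0,0,0,0,0,6, 0.6,0,0,0,0,0,6, 0.8,0,0,0,0,0,6, 1,0,0,0,0,0,6]' | egrep 'pos|force'; python3 go.py -4 97 38
```

```text
tcp_pos: [0.5239, 0.0788, 0.0379]
force: [-1.0, -4.7, 4.5]
tcp_pos: [0.5332, 0.0761, 0.0376]
force: [-2.2, 0.5, 3.6]
tcp_pos: [0.543, 0.0725, 0.0378]
force: [-2.3, 0.3, 4.2]
target [0.57956617 0.06123353 0.038     ] shift cm [ 3.83 -0.02  0.06] turn [ 0.     -0.0001 -0.0003]
now b [[-42.3  96.4  37.8]] F [-2.33  0.33  4.17] gap 0.699 t 5.5833
```

Run:
```python
from h import *
s=snap('scene');crop(s['frame'],300,150,460,320,4,'scene5')
```

```text
(no output)
```

View pics/scene5.png

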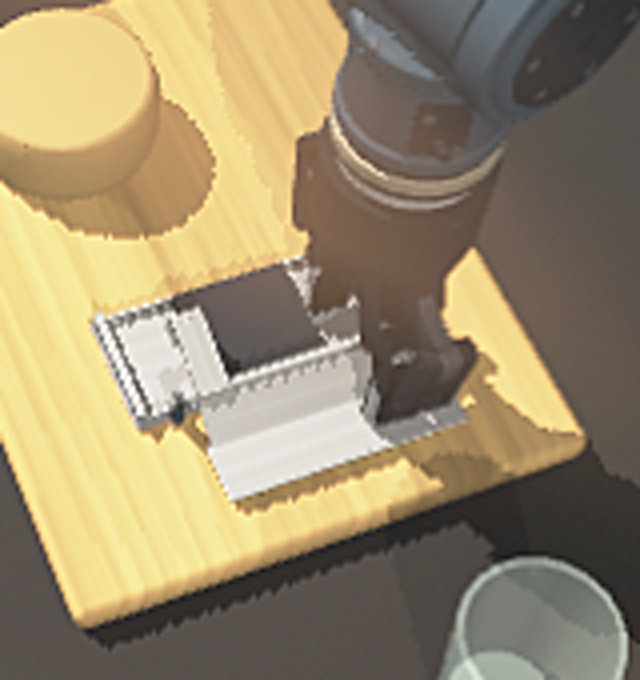

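Scene5 shows the label at (255,320), flat and square, with its leading edge passing under the raised arm at (205,330). The bar is still down. I keep pushing.

```bash
for i in 1 2 3; do python3 -m handwheel '[0.2,0,0,0,0,0,6, 0.4,0,0,0,0,0,6, 0.6,0,0,0,0,0,6, 0.8,0,0,0,0,0,6, 1,0,0,0,0,0,6]' | egrep 'pos|force'; done; python3 go.py -4 97 38;  python3 - <<'E'
from h import *
s=snap('scene');crop(s['frame'],300,150,460,320,4,'scene6')
E
```

```text
tcp_pos: [0.5525, 0.0694, 0.0378]
force: [-2.1, 0.6, 3.4]
tcp_pos: [0.5621, 0.0663, 0.0378]
force: [-3.5, 1.4, 4.5]
tcp_pos: [0.5716, 0.0632, 0.0378]
force: [-3.6, 0.5, 4.0]
target [0.57956617 0.06123353 0.038     ] shift cm [ 0.82 -0.02  0.06] turn [ 0.     -0.0001  0.    ]
now b [[-12.2  96.4  37.8]] F [-3.56  0.55  3.96] gap 0.709 t 6.8833
```

View pics/scene6.png

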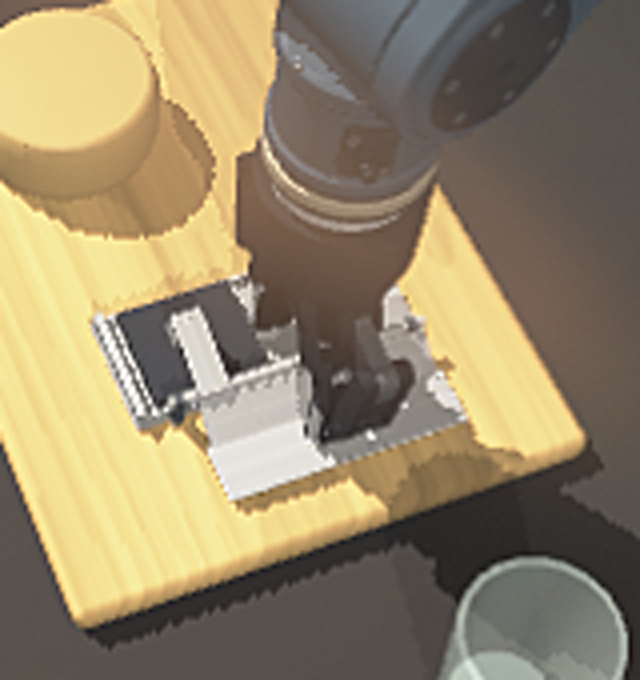

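Scene6 shows the label beneath the arm, with its leading edge around (115,320) and nearly at the stop. The last millimetres go in small steps until the force rises.

```bash
python3 -m handwheel '[0.1,0,0,0,0,0,6, 0.2,0,0,0,0,0,6, 0.3,0,0,0,0,0,6, 0.4,0,0,0,0,0,6]' | egrep 'pos|force'; for i in 1 2 3; do python3 -m handwheel '[0.1,0,0,0,0,0,6, 0.1,0,0,0,0,0,6]' | egrep 'pos|force'; done;  python3 go.py -4 97 38
```

```text
tcp_pos: [0.5751, 0.062, 0.0378]
force: [-3.0, 0.9, 3.8]
tcp_pos: [0.5765, 0.0616, 0.0378]
force: [-2.8, 0.4, 3.1]
tcp_pos: [0.5773, 0.0613, 0.0378]
force: [-2.6, 0.2, 3.9]
tcp_pos: [0.5777, 0.0611, 0.0378]
force: [-3.6, 0.6, 3.7]
target [0.57956617 0.06123353 0.038     ] shift cm [ 0.18 -0.02  0.07] turn [ 0.0001 -0.0004 -0.001 ]
now b [[-5.8 96.3 37.8]] F [-3.57  0.62  3.68] gap 0.704 t 7.7667
```

```bash
for i in 1 2 3; do python3 -m handwheel '[0.1,0,0,0,0,0,6, 0.1,0,0,0,0,0,6]' | egrep 'pos|force';  python3 go.py -4 97 38 | grep now; done
python3 - <<'E'
from h import *
s=snap('scene');crop(s['frame'],310,200,400,270,8,'scene7')
E
```

```text
tcp_pos: [0.5778, 0.0611, 0.0377]
force: [-5.2, 2.0, 6.6]
now b [[-5.7 96.3 37.7]] F [-5.21  1.95  6.57] gap 0.703 t 7.9333
tcp_pos: [0.5779, 0.061, 0.0376]
force: [-6.0, 2.7, 6.1]
now b [[-5.5 96.3 37.6]] F [-6.03  2.66  6.1 ] gap 0.705 t 8.1
tcp_pos: [0.578, 0.0609, 0.0376]
force: [-7.9, 3.7, 6.8]
now b [[-5.4 96.2 37.6]] F [-7.85  3.69  6.8 ] gap 0.706 t 8.2667
```

View pics/scene7.png

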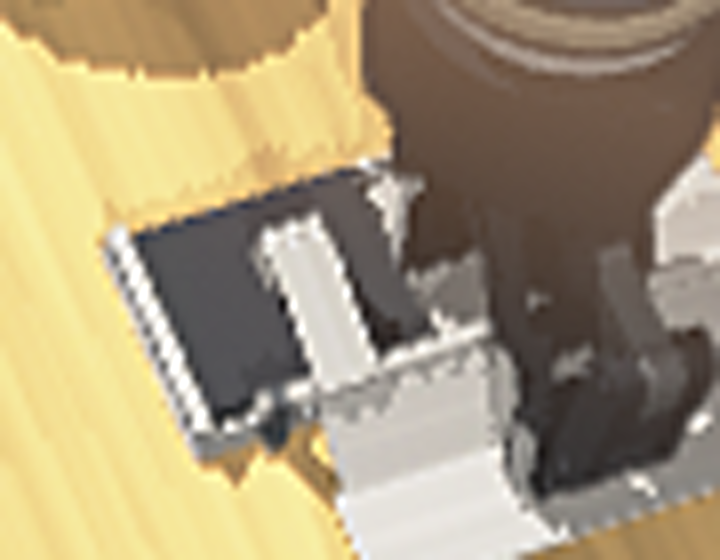

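The push stalls at x = −5.5 with the force rising to about 8 N. Scene7 shows the label's front edge along the end stop, (135,240) to (215,425). I hold for 0.3 s, back off the label with the bar still down, then let the bar up slowly.

```bash
python3 -m handwheel '[0,0,0,0,0,0,6, 0,0,0,0,0,0,6, 0,0,0,0,0,0,6, 0,0,0,0,0,0,6]' | egrep 'pos|force'; python3 -m handwheel '[-0.2,0,0,0,0,0,6, -0.4,0,0,0,0,0,6, -0.6,0,0,0,0,0,6, -0.8,0,0,0,0,0,6, -0.8,0,0,0,0,0,6]' | egrep 'pos|force';  python3 go.py -4 97 38
python3 - <<'E'
from h import *
s=snap('scene');crop(s['frame'],310,200,400,270,8,'scene8')
E
```

```text
tcp_pos: [0.578, 0.0609, 0.0376]
force: [-7.2, 2.8, 7.4]
tcp_pos: [0.5757, 0.0622, 0.0385]
force: [1.4, -0.7, 3.3]
target [0.57956617 0.06123353 0.038     ] shift cm [0.4  0.05 0.03] turn [-0.0012 -0.0003  0.0054]
now b [[-8.  96.7 38.5]] F [ 1.36 -0.67  3.35] gap 0.702 t 9.0667
```

View pics/scene8.png

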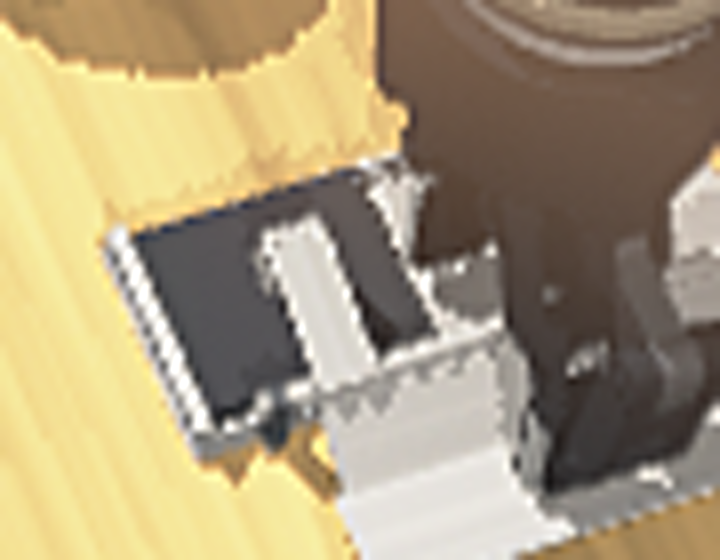

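The label stayed home and the fingertip is clear of its edge, with a gap near (430,270). Now I raise the tool slowly and straight up.

```bash
python3 -m handwheel '[0,-0.2,0,0,0,0,6, 0,-0.4,0,0,0,0,6, 0,-0.6,0,0,0,0,6, 0,-0.8,0,0,0,0,6, 0,-1,0,0,0,0,6, 0,-1.2,0,0,0,0,6, 0,-1.4,0,0,0,0,6, 0,-1.7,0,0,0,0,6, 0,-2.0,0,0,0,0,6, 0,-2.5,0,0,0,0,6]' | egrep 'pos|force'; python3 -m handwheel '[0,-1,0,0,0,0,6, 0,-3,0,0,0,0,6, 0,-6,0,0,0,0,6, 0,-9,0,0,0,0,6, 0,-12,0,0,0,0,6, -3,-14,0,0,0,0,6, -6,-16,0,0,0,0,6, -6,-16,0,0,0,0,6, -6,-16,0,0,0,0,6]'
python3 - <<'E'
from h import *
import pickle
s=snap('scene');crop(s['frame'],310,190,450,300,5,'scene9');pickle.dump(s,open('scene9.pkl','wb'))
s=snap('top');crop(s['frame'],225,195,345,345,4,'top9');pickle.dump(s,open('top9.pkl','wb'))
s=snap('wrist');save(s['frame'],'wrist9');pickle.dump(s,open('wrist9.pkl','wb'))
E
```

```text
tcp_pos: [0.5729, 0.0627, 0.0628]
force: [0.3, 1.0, 0.1]
t: 10.7
tcp_pos: [0.5155, 0.0818, 0.225]
tool_rot: [-0.698, 0.11, -0.112, 0.698]
force: [0.3, 0.4, -0.1]
finger_gap: 0.703
```

View pics/scene9.png

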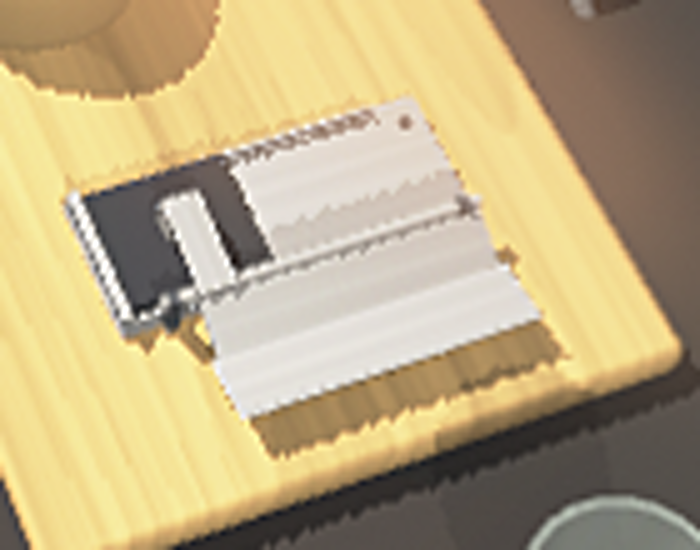

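View pics/top9.png

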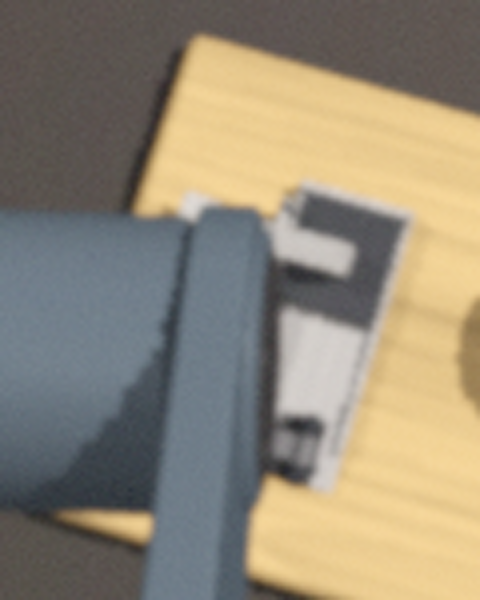

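View pics/wrist9.png

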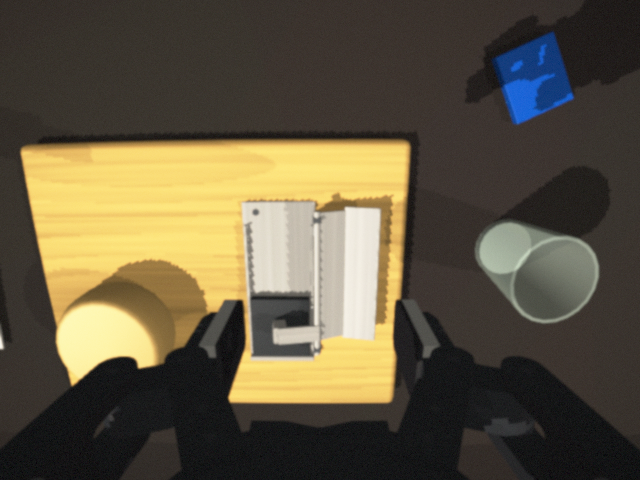

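All three views show the label against the stop: scene9 (155,240), top9 (335,255), wrist9 (280,328). The foot is down on it, and the tumbler, cheese and blue piece look undisturbed. I check the label's −x edge in numbers.

Run:
```python
from h import *
import pickle
t=pickle.load(open('top9.pkl','rb'));s=pickle.load(open('scene9.pkl','rb'));w=pickle.load(open('wrist9.pkl','rb'))
f=lambda S,p,z:print(w2b(onz(S,p,z)).round(1).tolist())
f(t,[[225+280/4,195+305/4],[225+370/4,195+330/4]],.03)
f(s,[[310+232/5,190+165/5],[310+270/5,190+258/5]],.03)
f(w,[[252,297],[312,298]],.03)
print(proj(t,b2w([[7,60,30],[67,60,31]])),manip.sense()['force'])
# bar outer +x corner height now
B=tri(s,[[310+248/5,190+418/5],[310+541/5,190+320/5]],w,[[375,338],[380,208]]);print(np.c_[w2b(B[:,:3]),B[:,3]*1000].round(1))
```

```text
[[2.3, 81.5, 30.0], [3.5, 32.2, 30.0]]
[[1.6, 41.8, 30.0], [4.6, 87.0, 30.0]]
[[3.9, 34.9, 30.0], [4.7, 90.1, 30.0]]
[[305.37047322 272.07080431]
 [313.70628623 245.17893458]] [0.31527141 0.043889   0.71192081]
[[ 42.4 149.9  35.8   2.1]
 [-80.7 149.3  32.8   3. ]]
```

The edge reads 2 to 5 mm in the board frame where 7 was expected, so I want a direct check against the stop. I bring the wrist camera closer, above the stop, with the gripper staying high.

```bash
python3 -m handwheel '[3,0,0,0,0,0,6, 6,0,-1,0,0,0,6, 9,1.5,-2,0,0,0,6, 12,3.5,-3,0,0,0,6, 12,5,-3,0,0,0,6, 12,5,-3,0,0,0,6,  12,5,-3,0,0,0,6]'
python3 - <<'E'
from h import *
import pickle
s=snap('wrist');save(s['frame'],'wrist10');pickle.dump(s,open('wrist10.pkl','wb'))
E
```

```text
t: 11.43
tcp_pos: [0.62, 0.0151, 0.1705]
tool_rot: [-0.698, 0.114, -0.11, 0.698]
force: [-0.1, 0.2, -0.2]
finger_gap: 0.705
```

View pics/wrist10.png

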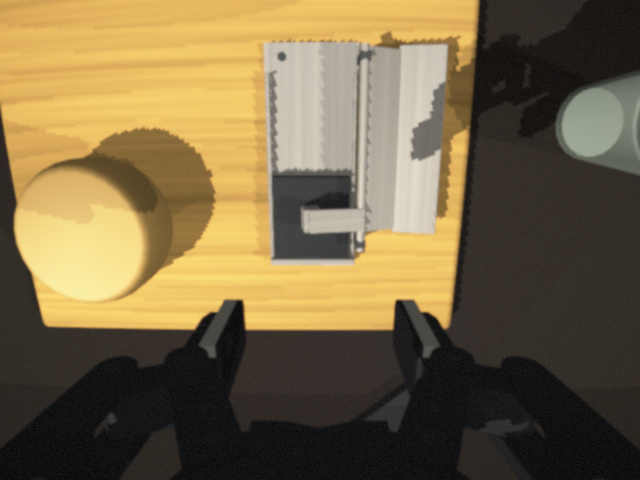

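Run:
```python
from h import *
import pickle
s=pickle.load(open('wrist10.pkl','rb'))
crop(s['frame'],260,160,370,275,7,'w10c')
g=cv2.cvtColor(s['frame'],cv2.COLOR_RGB2GRAY)
print(g[168:182,280:300].mean(1).round(0), g[250:272,280:300].mean(1).round(0))
f=lambda p,z:print(z,w2b(onz(s,p,z)).round(1).tolist())
f([[312,176],[312,174],[312,258]],.030);f([[312,173],[312,172]],.021);f([[312,259],[312,265]],.031);f([[312,41]],.021)
f([[240,326],[440,330]],.018);f([[3,150]],.018)
```

```text
[177. 157. 136. 117. 102.  94.  87.  71.  54.  56.  63.  67.  68.  67.] [ 67.  67.  67.  67.  67.  67.  67.  71.  93. 134. 171. 190. 197. 199.
 202. 204. 206. 206. 205. 203. 201. 198.]
0.03 [[5.6, 60.8, 30.0], [4.2, 60.8, 30.0], [65.8, 60.5, 30.0]]
0.021 [[4.4, 60.6, 21.0], [3.7, 60.6, 21.0]]
0.031 [[66.3, 60.5, 31.0], [70.9, 60.5, 31.0]]
0.021 [[-83.7, 61.0, 21.0]]
0.018 [[128.7, 0.6, 18.0], [132.8, 166.0, 18.0]]
0.018 [[-16.3, -175.5, 18.0]]
```

View pics/w10c.png

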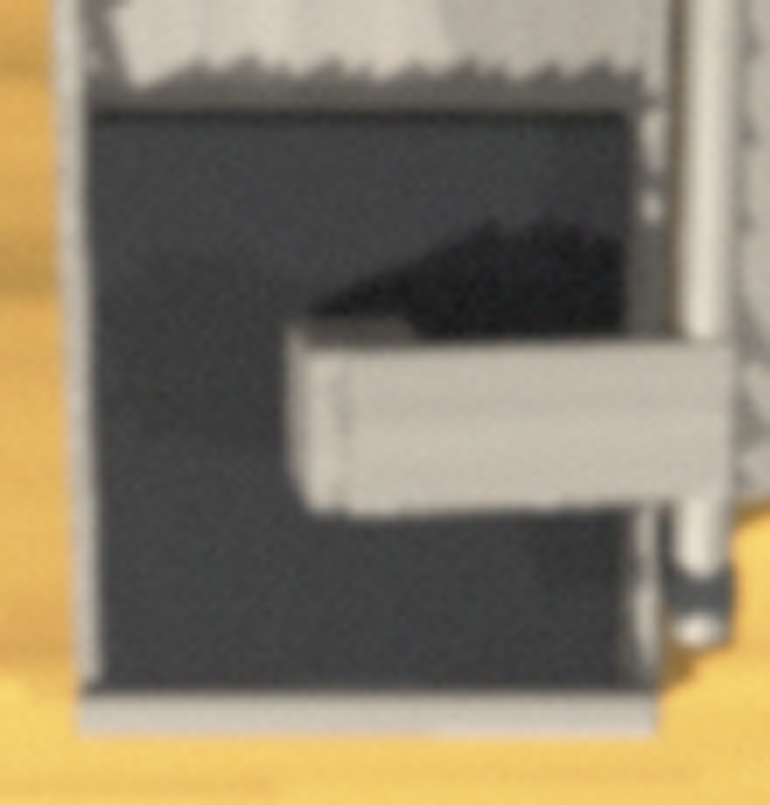

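The w10c crop shows the label's front edge directly against the stop (row 690), with no floor between them. In this view the label's edges read x ≈ 5.3 and 66 and the track's −x end reads −83.7 where −82 is stated. So my board frame is about 1.5 mm off, and the label is home. The foot sits on the label and the robot is clear, so I hand in.

```bash
python3 -c "
from station import manip
print(manip.sense()['force'],manip.sense()['t']);print(manip.sign_off())"
```

```text
[0.0791101  0.28481364 0.29583374] 11.4833
the job is handed in; nothing more can be done
None
```

I pressed the clip's bar down with one fingertip and held it there at about 4–7 N. With the other I pushed the label under the raised foot until it stopped against the end stop, where the force rose to about 8 N. I held it there, backed the finger off the label, let the bar up slowly and moved clear, and handed the job in at 11.5 s.

**Last checks:**
- **Label:** the close wrist picture shows the label square and flat, touching the end stop with no gap.
- **Clip:** the foot is resting on the label. I judged this from the pictures, as I had no reading of the clip angle or the force under the foot.
- **Surroundings:** the tool force was near zero, so nothing is being touched. The cheese and tumbler look undisturbed in the pictures; I did not measure them, and I did not look at the knife again.

**Disagreement:** the first numeric checks put the label's rear edge at x = 2 to 5 mm, not the 7 mm expected. The close view showed my board position was about 1.5 mm off. In that view the label's two edges came out at 5.3 and 66 mm, with the stop face at about 66 mm. That agrees with the label being home.

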